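# Stack a spare-parts tray on its docked mate

## Task

Pick up the loose parts tray by its black handle and stack it on the lower tray that lies in the metal docking frame, so that all four orange corner lugs drop into the yellow sockets and the tray sits fully home and level; either way round is fine. The lower tray lies with play in its frame, so feel for the sockets gently and never force, slam or drop the tray; then let go, leaving the bearing, the tin and the carton alone.

Things in the scene. Friction and masses are not known exactly. Their poses are not given: they have to be found in the camera images.
- tray: Loose tray to stack: blue open box, 184 mm along its x, 124 mm along y, 0.4 to 0.8 kg, standing on four orange corner lugs. Origin: its centre, at the level of the lug tips; z up. Box underside 12 mm, wall tops 52 mm above the origin; a 6 mm divider along x in the middle carries the handle. Its parts are fixed and stay below 40 mm. Half a turn makes no difference.
- handle (a point): Centre of the tray's black handle bar, 78 mm above the tray's origin. The bar is 110 mm long along the tray's x, 14 mm wide in y and 24 mm high (66 to 90 mm above the tray's origin), clear of the walls.
- lug (a point): Tip of one of the tray's lugs. Lugs stand at x = +-70, y = +-46 mm from the tray's centre: round, 14 mm diameter, 12 mm long, the lowest 1 mm tapering to 13 mm.
- frame: Fixed metal docking frame, 213 x 149 mm, edge 15 mm high. Origin: centre of its underside, x along the long side. The lower tray (blue, 184 x 124 mm, walls 49 mm above the origin) lies in it, parallel to it, but shifted by an UNMEASURED amount, up to 10 mm either way in x and 8 mm in y, new each time; light forces do not move it. Contact force over 35 N on frame or lower tray cracks it.
- dock (a point): Point of the frame 50 mm above its origin: height of the flat tops of the lower tray's 4 yellow corner blocks (44 x 40 mm), and centre of their sockets if the lower tray were not shifted. Sockets: square, 16.5 mm, 0.5 mm chamfer, 16 mm deep, at x +-70, y +-46 mm from the lower tray's centre. The upper tray's origin is level with this when its lugs stand on the blocks, and 12 mm lower when home.
- bearing: Bystander: steel bearing ring, 52 mm across, 18 mm high, between the two trays' places; origin: centre of its underside.
- tin: Bystander: tin, 64 mm across, 95 mm high, beyond the work; origin: centre of its underside.
- carton: Bystander: cardboard carton, 70 x 110 x 50 mm, beyond the work; origin: centre of its underside.
Not all that is in view belongs to the job. Leave any turquoise look-alike of the tray alone.

How it is judged:
On the way:
1. the tray is lifted clear of the counter (height (world z) of tray above 0.056 m), for 0.2 s.
At the end, for the whole second after the job is handed in: The tray rests at home on the lower tray with all four lugs in the sockets: its origin 34 to 40.5 mm above the frame's (38 mm is fully home), within 16 mm of the frame's centre horizontally, its long axis within 0.06 rad of the frame's (either way round), level within 0.03 rad, at rest and released (z of tray in the frame of frame between 0.034 and 0.0405 m and horizontal distance between tray and frame below 0.016 m and angle between the x axis of tray and the x axis of frame, either way round below 0.06 rad and angle between tray's own z axis and vertical below 0.03 rad and linear speed of tray below 0.01 m/s); the robot touches nothing.
It fails at once if more than 35 N of contact force on the docking frame or the lower tray (contact force between frame and anything else above 35 N).
It fails at once if the tray is tipped by more than 0.4 rad (angle between tray's own z axis and vertical above 0.4 rad).
It fails at once if a bystander (bearing, tin or carton) is moved by more than 15 mm (distance of any of bearing, tin, carton from where it was at the start of the episode above 0.015 m).
It also fails if it takes over 72 s, if anything falls off the work surface, if the arm or the gripper's body presses on something with over 40 N, if the wrist force passes 120 N, or if a joint passes its speed limit or range.

## Robot

A 6-joint arm with a two-finger parallel gripper is mounted at the origin on the work surface. World frame = base frame: x ahead of the robot, y to its left, z up, the work surface at z = 0. Lengths are in m, angles in rad, forces in N, time in s.
With the tool pointing down it reaches from about 0.3 to 0.85 m from the base axis. Payload 5.4 kg.
Tool frame: the origin (TCP) lies on the centre line of the jaws, within the pads' length; the fingertips stand 8 mm ahead of it and the grasp point (between the pads) lies 11 mm behind it (tip_reach is the distance from the TCP to the fingertips, in m); z points along the fingers, x is the direction in which the jaws open and shut, and the axes are right-handed (so a half turn about z gives the same grasp; the last joint's range is limited). The gripper opens to 85 mm and grips with 20 to 120 N. Pads are 22 mm wide; open, the fingers measure 114 mm over their backs; the gripper's body (76 mm by 85 mm) begins 54 mm behind the grasp point. The pads swing forward as they close: fully open they stand 13 mm farther back than shut.
Start: joints at [-1.384, 0.158, 1.597, -0, 1.386, -0.21], TCP at [0.222, -0.53, 0.239] pointing down, gripper open.
Joint ranges: [-2.91, 2.91], [-0.94, 2.29], [0.18, 2.7], [-1.29, 4.43], [0.17, 2.64], [-3, 3]. Speed limits (rad/s): [2.57, 2.57, 3.14, 3.14, 3.14, 3.14].

## Interface

Orientations are given as [roll, pitch, yaw] about the fixed x, y, z axes, in that order (R = Rz(yaw) Ry(pitch) Rx(roll)).
In Python, from rig import * gives the robot as it stands.
- The arm moves only by the shell command python3 -m inch 'ROWS' [OPENING] [FORCE]. ROWS is JSON, a list of rows, each a list of 4 numbers: the shift along the world's x, y, z in m, then the turn about the world's z in degrees. A call has 1 to 12 rows; each row shifts and turns the commanded pose from where the row before left it; what a row does not reach is not made up. A row lasts 1/12 s, in which the tool goes at most 41.7 mm and 7.16 degrees, less where a joint would pass 70% of its speed; a pose out of reach is approached as far as the arm can. A call is refused whole if a number of a shift passes 0.0417 or a number of a turn 7.16, either way. A call with a gripper value outside its range is refused whole. OPENING is the opening, from 0 (shut) to 1 (fully open), set as the call begins (- or left out, the last holds). The fingers move at their own pace and stop on an object; FORCE is the grip in N (left out, the last holds). Time passes only in rows, so rows that do not move let the fingers close. It gives the time, the measured TCP pose, the force and the opening at its end, in the units of the state.
- sense(): the state, without advancing time (a new reading comes with each control period).
- snapshot(name): name is "scene" or "top" or "wrist"; returns (picture, depth): 480x640x3 uint8, red, green, blue; 480x640 float32, m along the optical axis (not along the pixel's ray), 0 where there is no reading.
- camera_params(name): a dict with "mtx" (3x3 intrinsics, pixels), "rvec" (rotation vector, rad) and "tvec" (3), from world to camera coordinates, as OpenCV has them. Camera axes: x right, y down, z forward; pixel columns grow to the right and rows downward; lengths in m; the calibration is good to about 2 mm. A picture is of the moment at which its call begins: read the wrist's pose just before it. camera_params takes no time and is no camera call; for the wrist camera it gives the pose at the moment of the call.
- job_done(): hands the job in, once; it reports no verdict.
The state is a dict: "time_s": time; "joint_pos": joint angles; "qvel": joint speeds; "tau": joint torques, N m; "ee_pos": TCP position; "orientation": TCP orientation; "ft_force": force on the tool from outside, world axes, zero at the start; "ft_torque": the same for the moment, N m; "grip_width": finger opening in m.
Only numpy, scipy, OpenCV 4.12 (cv2) and the standard library are available. Lean on these libraries where they do the work, as an engineer would, in place of code of your own. Each camera call takes 0.05 s, during which the arm holds its last target. There are 200 camera calls.

## Working session

There is one attempt and no reset: what is moved stays moved. The work goes in short steps, Python scripts to look and compute and a shell command to move; the robot and the scene stay as the last step left them, time stands still between calls to the robot, and variables do not carry over. Pictures are saved under pics/ and viewed, about 8 in all and at most 12, crops included, and the job is handed in when it is done.

```bash
ls; mkdir -p pics; cat > h.py <<'E'
from rig import *
import numpy as np, cv2
def cam(n):
    p=camera_params(n); R=cv2.Rodrigues(np.array(p["rvec"],float))[0]; return np.array(p["mtx"]),R,np.array(p["tvec"],float).ravel()
def cloud(d,c):
    K,R,t=c; v,u=np.mgrid[:480,:640]
    P=np.stack([(u-K[0,2])/K[0,0]*d,(v-K[1,2])/K[1,1]*d,d],-1)
    return (P-t)@R
def ray(px,z,c):
    K,R,t=c; px=np.atleast_2d(px).astype(float)
    r=np.c_[(px-K[[0,1],[2,2]])/K[[0,1],[0,1]],np.ones(len(px))]@R; o=-R.T@t
    return o+r*((z-o[2])/r[:,2])[:,None]
def proj(P,c):
    K,R,t=c; q=np.atleast_2d(P)@R.T+t; q=q@K.T; return q[:,:2]/q[:,2:]
E
python3 - <<'E'
from h import *
print({k:np.round(v,3).tolist() for k,v in sense().items()})
for n in("top","scene"):
    c=cam(n); im,d=snapshot(n); np.savez(f"{n}.npz",im=im,d=d); cv2.imwrite(f"pics/{n}.png",im[...,::-1])
    print(n,np.round(-c[1].T@c[2],3),c[0].tolist(),(d>0).mean())
E
```

```text
pics
{'time_s': 0.0, 'joint_pos': [-1.384, 0.159, 1.598, -0.0, 1.386, -0.21], 'qvel': [0.0, 0.002, -0.001, 0.001, 0.001, -0.001], 'tau': [-0.001, -39.599, -33.143, -0.0, 0.008, -0.0], 'ee_pos': [0.222, -0.53, 0.238], 'orientation': [-3.141, 0.002, -1.174], 'ft_force': [-0.044, 0.155, -1.311], 'ft_torque': [0.012, 0.025, 0.031], 'grip_width': 0.085}
top [0.344 0.141 1.167] [[588.7048413013771, 0.0, 323.8096745500209], [0.0, 588.7048413013771, 233.47571366456918], [0.0, 0.0, 1.0]] 0.996083984375
scene [1.376 0.431 0.991] [[558.8478965174832, 0.0, 313.5538071123289], [0.0, 558.8478965174832, 243.6359456390067], [0.0, 0.0, 1.0]] 0.9959407552083334
```

View pics/top.png

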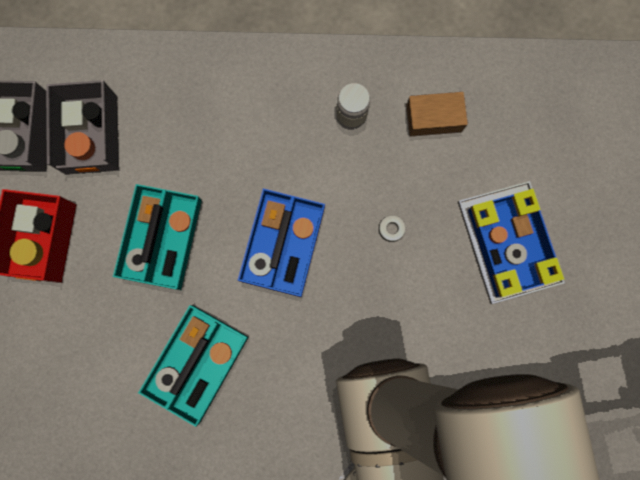

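View pics/scene.png

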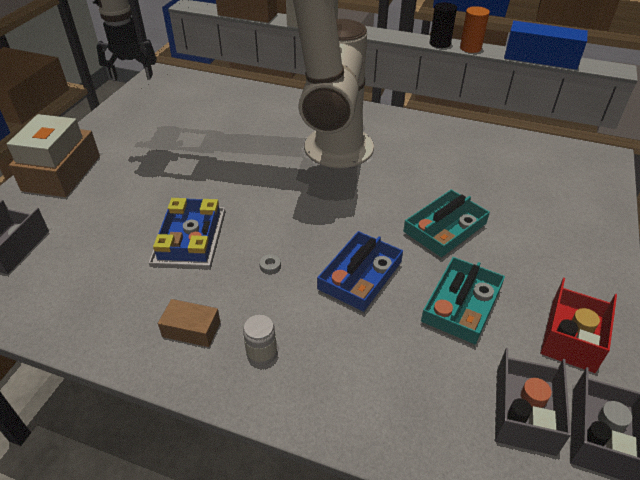

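Top view: the candidates are the blue tray with black handle at (282,243), turquoise look-alikes at (158,238) and (195,365), and the lower blue tray with yellow blocks at (513,243). The grey and red boxes have no handle. By the description I choose (282,243). Bearing is at (392,229), tin (353,105), carton (437,113).

```bash
cat > m.py <<'E'
from h import *
def rect(pts): 
    (c,s,a)=cv2.minAreaRect(pts.astype(np.float32)*1000); 
    if s[0]<s[1]: a+=90; s=s[::-1]
    a=(a+90)%180-90
    return np.round(c,1),np.round(s,1),round(a,2)
out=[]
for n in("top","scene"):
    f=np.load(n+".npz"); im,d=f["im"],f["d"]; c=cam(n); P=cloud(d,c)
    hsv=cv2.cvtColor(im,cv2.COLOR_RGB2HSV); H,S,V=hsv[...,0],hsv[...,1],hsv[...,2]
    blue=((H>105)&(H<125)&(S>120)&(V>50)).astype(np.uint8)
    cs=[k for k in cv2.findContours(cv2.morphologyEx(blue,cv2.MORPH_CLOSE,np.ones((5,5))),0,2)[0] if cv2.contourArea(k)>1500]
    for k in cs: print(n,"blue",k.reshape(-1,2).mean(0).round(),cv2.contourArea(k))
    X=P
    box=(X[...,1]>0.1)&(X[...,1]<0.34)&(X[...,0]>0)&(X[...,0]<.3)
    near=np.zeros((480,640),np.uint8)
    for k in cs:
        if n=="top" and abs(k.reshape(-1,2).mean(0)[0]-282)<30 or n=="scene" and abs(k.reshape(-1,2).mean(0)[0]-360)<30: cv2.fillPoly(near,[k],1)
    near=cv2.dilate(near,np.ones((9,9)))>0
    h=near&(P[...,2]>.075)&(P[...,2]<.1)
    print(n,"handle",h.sum(),rect(P[h][:,:2]),P[h].mean(0).round(4),np.percentile(P[h][:,2],[5,50,95]).round(4))
    r=near&(P[...,2]>.042)&(P[...,2]<.058)&(blue>0); print(n,"rim",rect(P[r][:,:2]))
    y=(H>22)&(H<34)&(S>150)&(V>90)&(P[...,1]<0)&(P[...,2]<.06)
    print(n,"yellow",y.sum(),rect(ray(np.argwhere(y)[:,::-1],.05,c)[:,:2]), P[y][:,2].mean())
    yt=cv2.morphologyEx(y.astype(np.uint8),cv2.MORPH_OPEN,np.ones((2,2)))
    for k in cv2.findContours(yt,0,2)[0]:
        if cv2.contourArea(k)>50: print("  block",rect(ray(k.reshape(-1,2),.05,c)[:,:2]))
    w=(S<40)&(V>120)&(P[...,2]<.02)&(P[...,2]>.009)&(P[...,1]<-.1)&(P[...,1]>-.4)&(P[...,0]<.4)
    print(n,"frame",w.sum(),rect(P[w][:,:2]))
E
python3 - <<'E'
exec(open('m.py').read())
f=np.load("top.npz")["im"][170:320,215:600]; cv2.imwrite("pics/crop.png",cv2.resize(f[...,::-1],None,fx=2,fy=2,interpolation=2))
E
```

```text
top blue [516. 242.] 3014.5
top blue [281. 243.] 6022.0
top handle 487 (array([498.6, 219.6]), array([110.1,  14.4]), -12.9) [0.4975 0.2192 0.0893] [0.0821 0.0898 0.0935]
top rim (array([498.6, 219.2]), array([184. , 123.4]), -13.03)
top yellow 1569 (array([ 508.3, -233.1]), array([183.3, 124.7]), 16.98) 0.050176617671269325
  block (array([ 427.7, -214.9]), array([41.8, 39.5]), 17.39)
  block (array([ 452.8, -295.3]), array([42.9, 40.6]), 16.91)
  block (array([ 560.5, -174.3]), array([42.7, 39.8]), 16.0)
  block (array([ 585. , -255.1]), array([44.7, 40.1]), 16.77)
top frame 25 (array([ 353.7, -203.5]), array([92.2, 24. ]), 0.86)
scene blue [363. 274.] 3812.5
scene blue [546.  45.] 2865.0
scene handle 323 (array([502.1, 219.4]), array([114.9,  16.6]), -13.52) [0.5086 0.2197 0.087 ] [0.0766 0.0888 0.0924]
scene rim (array([503.2, 219.2]), array([189.8, 125.2]), -12.81)
scene yellow 672 (array([ 513.1, -232.8]), array([184.1, 123.9]), 16.89) 0.04967050552476132
  block (array([ 569.5, -168.5]), array([41.4, 40.2]), 19.94)
  block (array([ 593.4, -248.8]), array([45.6, 39.3]), 15.81)
  block (array([ 436.4, -208.6]), array([43.9, 40.4]), 19.12)
  block (array([ 461.2, -288.8]), array([43.5, 39.2]), 17.26)
scene frame 13 (array([ 192. , -146.5]), array([427.8,  15.5]), -14.22)
```

View pics/crop.png

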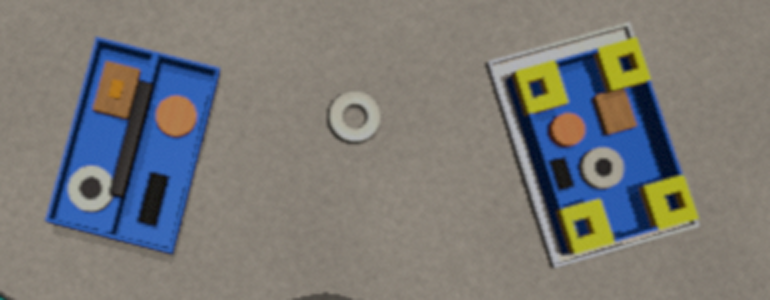

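Crop: the blue tray with the long black handle in the middle is the loose tray. The neighbour at right is the lower tray, with yellow blocks in the frame. To cancel camera bias I'll look with the wrist camera from the same relative pose over both trays, starting with the dock.

```bash
python3 -m inch '[[0.0238,0.0247,0.009,-0.475],[0.0238,0.0247,0.009,-0.475],[0.0238,0.0247,0.009,-0.475],[0.0238,0.0247,0.009,-0.475],[0.0238,0.0247,0.009,-0.475],[0.0238,0.0247,0.009,-0.475],[0.0238,0.0247,0.009,-0.475],[0.0238,0.0247,0.009,-0.475],[0.0238,0.0247,0.009,-0.475],[0.0238,0.0247,0.009,-0.475],[0.0238,0.0247,0.009,-0.475],[0.0238,0.0247,0.009,-0.475]]' 1 80
python3 -m inch '[[0,0,0,0],[0,0,0,0],[0,0,0,0]]'
python3 - <<'E'
from h import *
s=sense(); c=cam("wrist"); im,d=snapshot("wrist"); np.savez("w1.npz",im=im,d=d,K=c[0],R=c[1],t=c[2],ee=s["ee_pos"],o=s["orientation"]); cv2.imwrite("pics/w1.png",im[...,::-1])
print(s["ee_pos"],s["orientation"],-c[1].T@c[2],c[0].tolist(),s["ft_force"])
E
```

```text
time_s: 1.1
ee_pos: [0.5086, -0.2323, 0.3473]
orientation: [3.141, 0.001, -1.274]
ft_force: [0.3, -0.4, -0.4]
grip_width: 0.0851
time_s: 1.35
ee_pos: [0.5074, -0.234, 0.3466]
orientation: [3.14, 0.001, -1.273]
ft_force: [-0.6, 0.3, -0.2]
grip_width: 0.0851
[ 0.50738408 -0.23399956  0.34657573] [ 3.14041288e+00  7.12919317e-04 -1.27313604e+00] [ 0.58220298 -0.21175682  0.4805584 ] [[346.8600332819398, 0.0, 318.58847354472044], [0.0, 346.8600332819398, 239.2360869427146], [0.0, 0.0, 1.0]] [-0.56652538  0.25075293 -0.24523397]
```

View pics/w1.png

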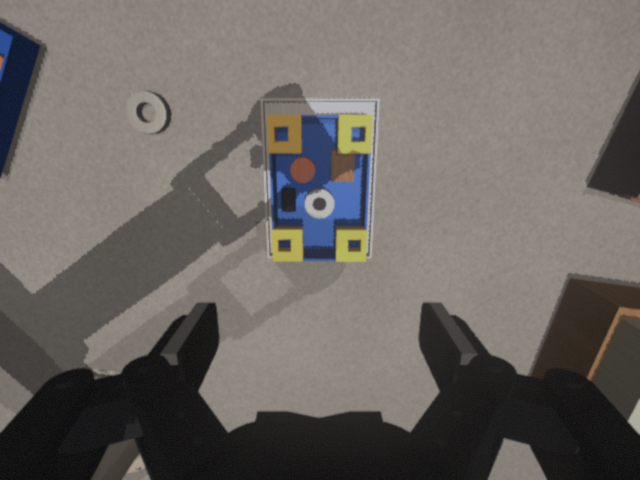

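Wrist view: lower tray in its frame, sockets near (282,133), (358,134), (285,245) and (354,245). Bearing is at (148,112). Now to the same relative pose over the loose tray.

```bash
python3 -m inch '[[-0.0008,0.03775,0,-2.48],[-0.0008,0.03775,0,-2.48],[-0.0008,0.03775,0,-2.48],[-0.0008,0.03775,0,-2.48],[-0.0008,0.03775,0,-2.48],[-0.0008,0.03775,0,-2.48],[-0.0008,0.03775,0,-2.48],[-0.0008,0.03775,0,-2.48],[-0.0007,0.03775,0,-2.48],[-0.0007,0.03775,0,-2.48],[-0.0007,0.03775,0,-2.48],[-0.0007,0.03775,0,-2.48]]'
python3 -m inch '[[0,0,0,0],[0,0,0,0],[0,0,0,0]]'
cat > m2.py <<'E'
from h import *
from m import rect
def load(n):
    f=np.load(n); return f["im"],f["d"],(f["K"],f["R"],f["t"]),f["ee"],f["o"]
def masks(im):
    q=cv2.cvtColor(im,cv2.COLOR_RGB2HSV); H,S,V=q[...,0],q[...,1],q[...,2]
    return (H>15)&(H<34)&(S>110)&(V>70),(H>105)&(H<125)&(S>110)&(V>30),V<45
E
sed -i 's/^out=\[\]/if __name__!="__main__": raise SystemExit/' m.py
python3 - <<'E'
src=open('m.py').read().split('if __name__')[0]; open('m.py','w').write(src)
from m2 import *
s=sense(); c=cam("wrist"); im,d=snapshot("wrist"); np.savez("w2.npz",im=im,d=d,K=c[0],R=c[1],t=c[2],ee=s["ee_pos"],o=s["orientation"]); cv2.imwrite("pics/w2.png",im[...,::-1])
im,d,c,ee,o=load("w1.npz"); y,b,k=masks(im); P=cloud(d,c)
y&=(abs(P[...,2]-.05)<.008)&(np.hypot(P[...,0]-.508,P[...,1]+.233)<.13)
print("dock ee",ee,np.degrees(o[2])); print(rect(ray(np.argwhere(y)[:,::-1],.05,c)[:,:2]),P[y][:,2].mean())
g=cv2.cvtColor(im,cv2.COLOR_RGB2GRAY)
cn=cv2.findContours(y.astype(np.uint8),cv2.RETR_CCOMP,cv2.CHAIN_APPROX_NONE); S=[]
for kk,h in zip(cn[0],cn[1][0]):
    if h[3]>=0 and cv2.contourArea(kk)>25:
        m=np.zeros_like(g);cv2.fillPoly(m,[kk],1); p=np.argwhere(m>0)[:,::-1].mean(0); S.append(ray(p,.05,c)[0,:2]); print(" socket",p.round(1),(S[-1]*1000).round(1))
S=np.array(S); print(S.mean(0)*1000)
z=P[...,2]; fr=(z>.008)&(z<.02)&(np.hypot(P[...,0]-.508,P[...,1]+.233)<.15); print("frame",rect(P[fr][:,:2]))
im,d,c,ee,o=load("w2.npz"); y,b,k=masks(im); P=cloud(d,c); print("tray ee",ee,np.degrees(o[2]))
n=np.hypot(P[...,0]-.4986,P[...,1]-.2194)<.13
r=n&b&(abs(P[...,2]-.052)<.006); print("rim",rect(ray(np.argwhere(r)[:,::-1],.052,c)[:,:2]),np.median(P[r][:,2]))
h=n&(abs(P[...,2]-.09)<.012); print("handle",rect(ray(np.argwhere(h)[:,::-1],.09,c)[:,:2]),np.median(P[h][:,2]))
E
```

```text
time_s: 2.4
ee_pos: [0.4983, 0.2194, 0.3468]
orientation: [3.141, -0.001, -1.797]
ft_force: [1.0, 0.1, 0.4]
grip_width: 0.0853
time_s: 2.65
ee_pos: [0.4987, 0.2178, 0.3467]
orientation: [3.141, -0.001, -1.794]
ft_force: [-0.2, -0.4, 0.2]
grip_width: 0.0851
dock ee [ 0.50738408 -0.23399956  0.34657573] -72.94532159887359
(array([ 510.2, -234.1]), array([181.4, 122.2]), 17.12) 0.049397954660787904
 socket [353.4 244.5] [ 457.5 -297.6]
 socket [284.8 244.4] [ 431.2 -211.7]
 socket [357.1 133.7] [ 590.2 -256.8]
 socket [281.3 134. ] [ 563.5 -170.9]
[ 510.60876911 -234.24884477]
frame (array([ 515.2, -232.9]), array([213.6, 149.3]), 16.92)
tray ee [0.49867849 0.21781135 0.34673534] -102.7819352807387
rim (array([500.4, 218.8]), array([182.5, 123.1]), -12.87) 0.05129932580125007
handle (array([501. , 218.5]), array([108.3,  13.7]), -13.11) 0.0894686771982715
```

View pics/w2.png

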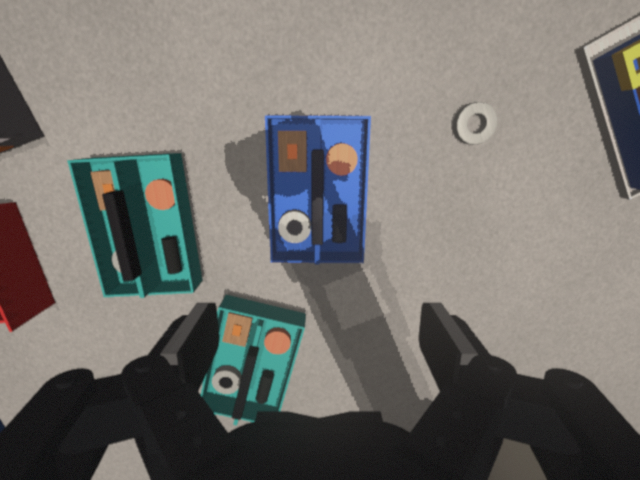

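Wrist view: blue tray centred at (318,190) with its handle upright at (317,197). The turquoise look-alikes stand apart at (135,225) and (255,350). Wrist and top agree on the tray-to-socket shift, about (9.8, -452.8) mm with a +30° turn. Descending to grasp.

```bash
python3 -m inch '[[0.0008,0.0012,-0.03,-0.2],[0,0,-0.035,0],[0,0,-0.035,0],[0,0,-0.035,0],[0,0,-0.035,0],[0,0,-0.035,0],[0,0,-0.03,0],[0,0,-0.02,0],[0,0,-0.0145,0],[0,0,-0.0095,0],[0,0,0,0],[0,0,0,0]]'
python3 -m inch '[[0,0,0,0],[0,0,0,0],[0,0,0,0],[0,0,0,0],[0,0,0,0],[0,0,0,0],[0,0,0,0],[0,0,0,0]]' 0 80
```

```text
time_s: 3.7
ee_pos: [0.4998, 0.2194, 0.0686]
orientation: [-3.141, -0.0, -1.798]
ft_force: [-0.1, -0.3, 0.2]
grip_width: 0.0852
time_s: 4.37
ee_pos: [0.4995, 0.2201, 0.0686]
orientation: [-3.141, -0.0, -1.796]
ft_force: [-0.7, -2.3, 2.8]
grip_width: 0.0129
```

```bash
python3 -m inch '[[0,0,0.005,0],[0,0,0.01,0],[0,0,0.02,0],[0,0,0.025,0],[0,0,0.025,0],[0,0,0.025,0],[0,0,0.015,0],[0,0,0.005,0],[0,0,0,0],[0,0,0,0],[0,0,0,0]]'
python3 - <<'E'
from h import *
from m import rect
s=sense(); c=cam("top"); im,d=snapshot("top"); P=cloud(d,c); cv2.imwrite("pics/top2.png",im[...,::-1])
print(np.round(s["ee_pos"],4),np.round(s["orientation"],3),np.round(s["ft_force"],2),np.round(s["ft_torque"],2))
q=cv2.cvtColor(im,cv2.COLOR_RGB2HSV); b=(q[...,0]>105)&(q[...,0]<125)&(q[...,1]>120)&(q[...,2]>40)&(P[...,1]>.1)
zr=s["ee_pos"][2]-.0686+.052
r=b&(abs(P[...,2]-zr)<.008); A=P[r]; print(r.sum(),rect(A[:,:2]),A[:,2].mean(),zr)
print("plane",np.linalg.lstsq(np.c_[A[:,:2]-A[:,:2].mean(0),np.ones(len(A))],A[:,2],rcond=None)[0])
E
```

```text
time_s: 5.28
ee_pos: [0.4979, 0.22, 0.1961]
orientation: [3.138, -0.002, -1.796]
ft_force: [-0.2, 1.3, -8.0]
grip_width: 0.0132
[0.4979 0.22   0.1961] [ 3.138e+00 -2.000e-03 -1.796e+00] [-0.25  1.31 -7.98] [ 0.02 -0.03 -0.  ]
245 (array([497.2, 219.8]), array([184.1, 122.9]), -12.97) 0.17902285191891182 0.17947114993896027
plane [-0.01596272 -0.01376082  0.17902285]
```

```bash
python3 -m inch '[[0.0008,-0.015,0,2.5],[0.0008,-0.03,0,2.5],[0.0008,-0.04,0,2.5],[0.0008,-0.04,0,2.5],[0.0008,-0.04,0,2.5],[0.0008,-0.04,0,2.5],[0.0008,-0.04,0,2.5],[0.0008,-0.04,0,2.5],[0.0008,-0.04,0,2.5],[0.0008,-0.04,0,2.5],[0.0008,-0.04,0,2.5],[0.0008,-0.03,0,2.5]]'
python3 -m inch '[[0.0004,-0.0175,0,0],[0,0,0,0],[0,0,0,0],[0,0,0,0]]'
python3 - <<'E'
from h import *
from m import rect
s=sense(); c=cam("top"); im,d=snapshot("top"); P=cloud(d,c)
print(np.round(s["ee_pos"],4),np.round(s["orientation"],4),np.round(s["ft_force"],2),np.round(s["ft_torque"],2))
f=np.load("top.npz"); 
for im,d,zr,sg in((im,d,.179,-1),(f["im"],f["d"],.052,1)):
    P=cloud(d,c)
    q=cv2.cvtColor(im,cv2.COLOR_RGB2HSV); b=(q[...,0]>105)&(q[...,0]<125)&(q[...,1]>120)&(q[...,2]>40)&(P[...,1]*sg>.1)
    r=b&(abs(P[...,2]-zr)<.008); A=P[r]; print(r.sum(),rect(A[:,:2]),A[:,2].mean(),"plane",np.linalg.lstsq(np.c_[A[:,:2]-A[:,:2].mean(0),np.ones(len(A))],A[:,2],rcond=None)[0])
E
```

```text
time_s: 6.33
ee_pos: [0.508, -0.2177, 0.197]
orientation: [3.14, 0.0, -1.272]
ft_force: [0.4, 0.2, -7.2]
grip_width: 0.0129
time_s: 6.67
ee_pos: [0.5088, -0.2312, 0.197]
orientation: [3.14, 0.003, -1.273]
ft_force: [0.9, -0.4, -8.3]
grip_width: 0.0128
[ 0.5088 -0.2312  0.197 ] [ 3.1404e+00  2.6000e-03 -1.2728e+00] [ 0.86 -0.4  -8.28] [ 0.03 -0.04  0.03]
735 (array([ 508.8, -230.2]), array([182.7, 126. ]), 17.11) 0.178670158287792 plane [ 0.00028775 -0.00281554  0.17867016]
557 (array([498.6, 219.2]), array([184. , 123.4]), -13.03) 0.05120337343645759 plane [-0.00675689 -0.00805904  0.05120337]
```

```bash
python3 -m inch '[[0,-0.0015,-0.01,0],[0,0,-0.02,0],[0,0,-0.02,0],[0,0,-0.012,0],[0,0,-0.006,0],[0,0,-0.003,0],[0,0,0,0],[0,0,0,0],[0,0,0,0]]'
python3 -m inch '[[0,0,0,0],[0,0,0,0],[0,0,0,0],[0,0,0,0]]'
python3 - <<'E'
from h import *
from m import rect
s=sense(); print({k:np.round(v,4).tolist() for k,v in s.items() if k in("ee_pos","orientation","ft_force","ft_torque")})
c=cam("top"); im,d=snapshot("top"); P=cloud(d,c)
q=cv2.cvtColor(im,cv2.COLOR_RGB2HSV); b=(q[...,0]>105)&(q[...,0]<125)&(q[...,1]>120)&(q[...,2]>40)&(P[...,1]<-.1)
r=b&(abs(P[...,2]-.108)<.008); A=P[r]; print(r.sum(),rect(A[:,:2]),rect(ray(np.argwhere(r)[:,::-1],.108,c)[:,:2]),A[:,2].mean())
c=cam("scene"); im,d=snapshot("scene"); cv2.imwrite("pics/s2.png",cv2.resize(im[170:290,120:280,::-1],None,fx=4,fy=4,interpolation=2))
E
```

```text
time_s: 7.47
ee_pos: [0.5103, -0.2343, 0.1287]
orientation: [-3.14, -0.002, -1.273]
ft_force: [0.0, -0.6, -7.2]
grip_width: 0.0123
time_s: 7.8
ee_pos: [0.5095, -0.2338, 0.1275]
orientation: [-3.141, -0.0, -1.273]
ft_force: [0.7, 0.7, -6.9]
grip_width: 0.0126
{'ee_pos': [0.5095, -0.2338, 0.1275], 'orientation': [-3.1414, -0.0003, -1.2728], 'ft_force': [0.6954, 0.7128, -6.8606], 'ft_torque': [0.0009, 0.0104, 0.0082]}
655 (array([ 509.6, -233.3]), array([183.1, 128. ]), 17.11) (array([ 509.2, -232.2]), array([183.7, 128.4]), 17.03) 0.10839752231449737
```

View pics/s2.png

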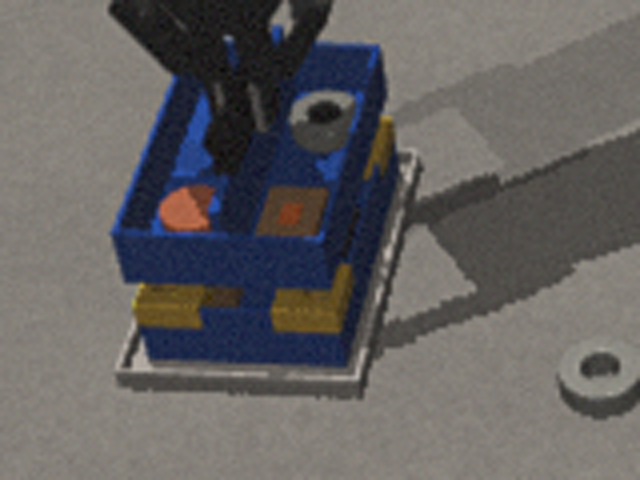

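The scene crop shows the tray hovering level over the yellow blocks, parallel to the frame. Now feeling downward gently.

```bash
python3 -m inch '[[-0.0005,-0.0002,-0.002,0],[0,0,-0.002,0],[0,0,-0.001,0],[0,0,-0.001,0],[0,0,-0.001,0],[0,0,-0.0005,0],[0,0,0,0],[0,0,0,0]]'
python3 -m inch '[[0,0,-0.0005,0],[0,0,-0.0005,0],[0,0,0,0],[0,0,0,0]]'
python3 -m inch '[[0,0,-0.0005,0],[0,0,-0.0005,0],[0,0,0,0],[0,0,0,0]]'
```

```text
time_s: 8.57
ee_pos: [0.5089, -0.2339, 0.1198]
orientation: [-3.142, 0.0, -1.273]
ft_force: [-0.6, 0.6, -7.0]
grip_width: 0.0126
time_s: 8.9
ee_pos: [0.5089, -0.2339, 0.1188]
orientation: [3.142, 0.0, -1.273]
ft_force: [0.6, 0.5, -7.1]
grip_width: 0.0127
time_s: 9.23
ee_pos: [0.5089, -0.2339, 0.1177]
orientation: [3.142, 0.0, -1.273]
ft_force: [-1.1, 0.1, -7.3]
grip_width: 0.013
```

```bash
python3 -m inch '[[0,0,-0.0005,0],[0,0,-0.0005,0],[0,0,0,0],[0,0,0,0]]'
python3 -m inch '[[0,0,-0.0005,0],[0,0,0,0],[0,0,0,0]]'
python3 -m inch '[[0,0,-0.0005,0],[0,0,0,0],[0,0,0,0]]'
```

```text
time_s: 9.57
ee_pos: [0.5088, -0.2339, 0.1167]
orientation: [3.141, 0.0, -1.273]
ft_force: [0.0, 0.2, -7.1]
grip_width: 0.0127
time_s: 9.82
ee_pos: [0.5089, -0.2339, 0.1163]
orientation: [3.142, 0.0, -1.273]
ft_force: [0.5, 0.1, -7.2]
grip_width: 0.0125
time_s: 10.07
ee_pos: [0.5088, -0.2339, 0.1157]
orientation: [3.141, 0.0, -1.273]
ft_force: [-0.6, 1.0, -6.9]
grip_width: 0.0125
```

No contact 3 mm below the block tops, so the lugs seem to be in the sockets. Continuing slowly.

```bash
python3 -m inch '[[0,0,-0.0005,0],[0,0,-0.0005,0],[0,0,-0.0005,0],[0,0,-0.0005,0],[0,0,0,0]]'
python3 -m inch '[[0,0,-0.0005,0],[0,0,-0.0005,0],[0,0,-0.0005,0],[0,0,-0.0005,0],[0,0,0,0]]'
python3 -m inch '[[0,0,-0.0005,0],[0,0,-0.0005,0],[0,0,-0.0005,0],[0,0,-0.0005,0],[0,0,0,0]]'
```

```text
time_s: 10.48
ee_pos: [0.5088, -0.2339, 0.1136]
orientation: [3.141, 0.0, -1.273]
ft_force: [-0.6, 0.3, -7.2]
grip_width: 0.0128
time_s: 10.9
ee_pos: [0.5088, -0.2339, 0.1117]
orientation: [3.141, 0.0, -1.273]
ft_force: [0.2, 0.8, -7.1]
grip_width: 0.0128
time_s: 11.32
ee_pos: [0.5088, -0.2339, 0.1096]
orientation: [3.141, 0.0, -1.273]
ft_force: [0.0, 0.2, -7.1]
grip_width: 0.0127
```

```bash
python3 -m inch '[[0,0,-0.0005,0],[0,0,-0.0005,0],[0,0,-0.0005,0],[0,0,-0.0005,0],[0,0,0,0]]'
python3 -m inch '[[0,0,-0.0005,0],[0,0,0,0],[0,0,0,0]]'
python3 -m inch '[[0,0,-0.0003,0],[0,0,0,0],[0,0,0,0]]'
```

```text
time_s: 11.73
ee_pos: [0.5088, -0.2339, 0.1076]
orientation: [3.141, 0.0, -1.273]
ft_force: [0.1, -0.7, -7.1]
grip_width: 0.0125
time_s: 11.98
ee_pos: [0.5089, -0.2339, 0.1073]
orientation: [-3.142, 0.0, -1.273]
ft_force: [-0.5, -0.1, -7.2]
grip_width: 0.0129
time_s: 12.23
ee_pos: [0.5089, -0.2339, 0.107]
orientation: [-3.142, 0.0, -1.273]
ft_force: [-1.3, -0.4, -6.9]
grip_width: 0.0128
```

```bash
python3 -m inch '[[0,0,-0.0003,0],[0,0,0,0],[0,0,0,0]]'
python3 -m inch '[[0,0,-0.0003,0],[0,0,0,0],[0,0,0,0]]'
python3 -m inch '[[0,0,-0.0003,0],[0,0,0,0],[0,0,0,0]]'
```

```text
time_s: 12.48
ee_pos: [0.5089, -0.2339, 0.1067]
orientation: [-3.142, -0.0, -1.273]
ft_force: [0.6, -0.2, -6.6]
grip_width: 0.0129
time_s: 12.73
ee_pos: [0.509, -0.234, 0.1066]
orientation: [-3.142, -0.0, -1.273]
ft_force: [-0.9, -0.6, -5.1]
grip_width: 0.0125
time_s: 12.98
ee_pos: [0.509, -0.2341, 0.1065]
orientation: [-3.142, -0.0, -1.273]
ft_force: [-3.4, -0.7, -2.0]
grip_width: 0.013
```

Contact at TCP z 0.1066, exactly the home height. Releasing and retreating straight up.

```bash
python3 -m inch '[[0,0,-0.0002,0],[0,0,0,0]]'
python3 -m inch '[[0,0,0,0],[0,0,0,0],[0,0,0,0],[0,0,0,0],[0,0,0,0],[0,0,0,0]]' 0.6
python3 -m inch '[[0,0,0.003,0],[0,0,0.01,0],[0,0,0.02,0],[0,0,0.03,0],[0,0,0.04,0],[0,0,0.04,0],[0,0,0.04,0],[0,0,0.03,0],[0,0,0,0],[0,0,0,0]]'
python3 - <<'E'
from h import *
from m import rect
s=sense(); print(np.round(s["ft_force"],2)); c=cam("wrist"); im,d=snapshot("wrist"); cv2.imwrite("pics/w3.png",im[...,::-1])
P=cloud(d,c); q=cv2.cvtColor(im,cv2.COLOR_RGB2HSV); b=(q[...,0]>105)&(q[...,0]<125)&(q[...,1]>110)&(q[...,2]>30)
n=np.hypot(P[...,0]-.51,P[...,1]+.234)<.13
r=b&n&(abs(P[...,2]-.09)<.008); A=P[r]; print(r.sum(),rect(A[:,:2]),A[:,2].mean(),"plane",np.linalg.lstsq(np.c_[A[:,:2]-A[:,:2].mean(0),np.ones(len(A))],A[:,2],rcond=None)[0])
E
```

```text
time_s: 13.15
ee_pos: [0.509, -0.2341, 0.1066]
orientation: [-3.142, -0.0, -1.273]
ft_force: [-3.6, 0.1, 1.8]
grip_width: 0.0128
time_s: 13.65
ee_pos: [0.5091, -0.234, 0.106]
orientation: [-3.141, -0.0, -1.273]
ft_force: [0.1, -0.5, 0.2]
grip_width: 0.0511
time_s: 14.48
ee_pos: [0.5099, -0.2346, 0.3226]
orientation: [-3.138, -0.005, -1.273]
ft_force: [0.3, -0.3, -0.3]
grip_width: 0.0512
[ 0.25 -0.28 -0.32]
1770 (array([ 509.7, -234.4]), array([182.9, 123.6]), 17.17) 0.08843241968977464 plane [ 0.00836819 -0.00029536  0.08843242]
```

View pics/w3.png

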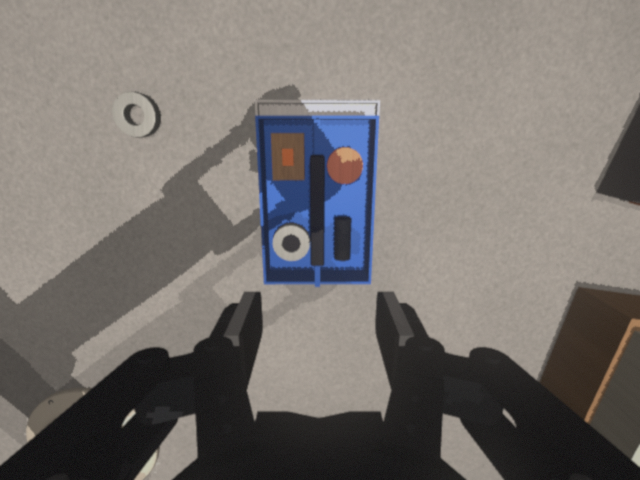

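The wrist picture shows the tray seated inside the frame outline, centred near (318,195), gripper clear and bearing undisturbed at (136,115).

```bash
python3 -c "
from rig import *
print(job_done())"
```

```text
the job is handed in; nothing more can be done
None
```

I picked up the blue tray by its black handle and turned it 30° to line up with the lower tray. I then lowered it in small steps of 2 mm or less, and the lugs went into the sockets on the first try. I released it, backed off straight up and handed the job in at about 14.5 s. No verdict was reported.

- **Seating:** first contact came at tool height 0.1066 m, exactly the home height. The end-of-step force readings never showed more than about 10 N of push on the lower tray (limit 35 N).
- **Height and level:** after release the wall tops measured 0.088 m, against 0.090 m when fully home and about 0.102 m if the lugs were still on the blocks. The tilt came out at about 0.008 rad (limit 0.03).
- **Position:** the tray's long axis was about 0.25° off the frame's measured direction, and its centre about 6 mm from the frame's centre (limit 16 mm).
- **Bystanders:** the bearing appeared undisturbed in the last picture. I did not look again at the tin and carton, but the arm never went near them.
- **Disagreements:** the top and wrist cameras differed by 1–2 mm in absolute position, within calibration, so I aimed at their mean. One tilt reading while lifting showed 0.02 rad, but a later one with more pixels was level.

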